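# Shut a governor actuator's recessed isolating cock with the T-key

### The job

Isolate the governor actuator: take the T-key from its fork hanger, lower it down the actuator's deep key well until its square box drops fully home over the square stem hidden at the bottom, and turn the cock clockwise to its shut stop. Then draw the key out and hang it back upright in the hanger by its collar, without disturbing the encoder disc, the switch cam or the springs that lie loose on the shelf.

Things in the scene. Friction and masses are not known exactly. Their poses are not given: they have to be found in the camera images.
- actuator: fixed governor actuator, a grey cast block 110 x 104 mm and 125 mm high on a 150 x 140 mm foot, with a horizontal servo cylinder on its +x side (to x = +103 mm). Origin under its centre on the shelf, z up. A round steel boss on top (66 mm outside diameter) is the mouth of the key well: a vertical 42 mm bore about the origin's axis
- well_mouth (a point): centre of the open mouth of the key well, on top of the boss, 145 mm above the shelf
- stem_top (a point): centre of the top of the square stem, 85 mm below the mouth, on the well's axis. This point is fixed to the block and does not show how the square is turned. The stem is 18 mm across its flats, 30 mm tall, its top edge chamfered 1.5 mm; well floor 30 mm below its top. The flats may lie at any angle, not known beforehand and not related to the block's; it must be found by touch (lower the key until it rests on the stem, turn it under light pressure until it drops about 24 mm)
- cock (a joint): turn of the isolating cock by its square stem, rad: 0 fully open, growing clockwise seen from above to 1.57 at its hard shut stop; starts between 0 and 0.25. Stiff: it takes about 0.16 N m to turn and stays where it is left
- hanger: fixed grey-painted steel fork hanger: base 110 x 110 mm, a post at the back (+x) and a level fork of two prongs whose top face is 85 mm above the shelf. The slot between the prongs is 24 mm wide and opens to the hanger's own -x; the prongs run from x = -40 to +16 mm, with a lip 5 mm high and 4 mm thick at the tips (x = -40 to -36). Origin on the shelf, z up
- hanger_seat (a point): where the key's collar sits: middle of the slot, at the prongs' top face (85 mm high), 10 mm to the hanger's own -x of its origin. Axes as the hanger's
- key_bar (a point): middle of the T-key's cross bar, the place to grip: bar 16 mm wide, 16 mm tall, 100 mm long along the key's own y. The key is polished steel, 0.5 kg, 168 mm tall; it hangs upright in the fork at the start. Its z axis runs up the shank. Held by the bar's middle it can be released in the well and stays standing with a slight lean
- key_collar (a point): centre of the underside of the key's round collar (37 mm diameter, 20 mm tall), 90 mm below the bar's middle; it rests on the prongs. Below it the shank is 13 mm in diameter
- key_foot (a point): centre of the key's lower end, 160 mm below the bar's middle. The lower end is a box, 37 mm over its outside, with a square recess 20.4 mm wide and 24 mm deep; the sides of the square lie along the key's own x and y, so any quarter turn fits the stem alike, with about 0.14 rad of play either way
- encoder_disc: loose blue anodised encoder disc, 90 mm diameter, 18 mm high at the hub, lying flat; to be left alone. Origin under its centre
- switch_cam: loose grey polymer switch cam, 76 mm long, 26 mm high; to be left alone. Origin under its hub
- spring_a: loose zinc flyweight spring, 96 mm long, 18 mm diameter, lying along its y; to be left alone. Origin under its middle
- spring_b: the second such spring; to be left alone

How it is judged:
By the outcome, as a careful person would: the job done as asked, in the order asked, and still so for the second after the job is handed in, with the robot touching nothing.
It also fails if it takes over 67 s, if anything falls off the work surface, if the arm or the gripper's body presses on something with over 40 N, if the wrist force passes 120 N, or if a joint passes its speed limit or range.

### The arm

A 6-joint arm with a two-finger parallel gripper is mounted at the origin on the work surface. World frame = base frame: x ahead of the robot, y to its left, z up, the work surface at z = 0. Lengths are in mm, angles in degrees, forces in N, time in s.
With the tool pointing down it reaches from about 200 to 875 mm from the base axis. Payload 3.4 kg.
Tool frame: the origin (TCP) lies on the centre line of the jaws, within the pads' length; the fingertips stand 11 mm ahead of it and the grasp point (between the pads) lies 8 mm behind it (env.tip_extent is the distance from the TCP to the fingertips, in mm); z points along the fingers, y is the direction in which the jaws open and shut (so a half turn about z gives the same grasp; the last joint's range is limited). The gripper opens to 94 mm and grips with 3 to 60 N. Pads are 16 mm wide; open, the fingers measure 119 mm over their backs; the gripper's body (75 mm by 177 mm) begins 78 mm behind the grasp point.
Start: joints at [66.635, 15.808, 86.224, -0, 77.962, -6.933], TCP at [162.675, 551.544, 216.493] pointing down, gripper open.
Joint ranges: [-165.64, 165.64], [-43.16, 119.46], [12.63, 154.43], [-67.54, 247.53], [6.08, 155.33], [-154.97, 154.97]. Speed limits (degrees/s): [147.25, 147.25, 180, 180, 180, 180].

### API

Orientations are given as [roll, pitch, yaw] about the fixed x, y, z axes, in that order (R = Rz(yaw) Ry(pitch) Rx(roll)).
In Python, from station import status, snapshot, env gives the robot as it stands.
- The arm moves only by the tool servo_tool, never from a script. Its argument "plan" is text: rows parted by semicolons, each of 6 numbers parted by spaces: the shift along the tool's x, y, z in mm, then the turn, a rotation vector about the tool's x, y, z in rad. A call has exactly 5 rows; each row is the pose to reach, as a shift and turn from the pose commanded when the call began, along the tool's axes at that moment; what a row does not reach only later rows make up. A row lasts 1/8 s, in which the tool goes at most 62.5 mm and 10.7 degrees, less where a joint would pass 70% of its speed; a pose out of reach is approached as far as the arm can. A call with a gripper value outside its range is refused whole. "grip" is the finger opening in mm, from 0 to 94, set as the call begins (left out, the last holds). The fingers move at their own pace and stop on an object; the grip force is fixed at half the most. Time passes only in rows, so rows that repeat a pose let the fingers close, or fill a call up. It gives the time, the measured TCP pose, the force and the opening at its end, in the units of the state.
- status.state(): the state, without advancing time (a new reading comes with each control period).
- snapshot(name): name is "scene" or "top" or "wrist"; returns a dict with "image" (384x512x3 uint8, red, green, blue), "depth" (384x512 float32, mm along the optical axis (not along the pixel's ray), 0 where there is no reading), "fx", "fy", "cx", "cy" (pixels), "xyz" and "attitude" of the camera in the world. Camera axes: x right, y down, z forward; pixel columns grow to the right and rows downward; lengths in mm; the calibration is good to about 2 mm. The wrist camera is an equidistant fisheye: a pixel r from the principal point sees the ray r / f radians off the axis. A picture is of the moment at which its call begins.
- env.sign_off(): hands the job in, once; it reports no verdict.
The state is a dict: "t": time; "qpos": joint angles; "joint_vel": joint speeds; "tau": joint torques, N m; "tool_pos": TCP position; "eef_rot": TCP orientation; "force": force on the tool from outside, world axes, zero at the start; "moment": the same for the moment, N m; "width": opening from 0.0 (shut) to 1.0 (fully open).
Only numpy, scipy, OpenCV 4.12 (cv2) and the standard library are available. Lean on these libraries where they do the work, as an engineer would, in place of code of your own. Each camera call takes 0.05 s, during which the arm holds its last target. There are 200 camera calls.

## Working session

There is one attempt and no reset: what is moved stays moved. The work goes in short steps, Python scripts to look and compute and a tool call to move; the robot and the scene stay as the last step left them, time stands still between calls to the robot, and variables do not carry over. Pictures are saved under pics/ and viewed, about 8 in all and at most 12, crops included, and the job is handed in when it is done.

Besides the shell and the picture viewer there is one more tool, called after "Call:" as name(argument=value, ...) on one line, values as JSON. servo_tool: Moves the arm, as the interface text tells. Its arguments: {"type":"object","properties":{"plan":{"type":"string"},"grip":{"type":"number"}},"required":["plan"]}

```bash
ls; mkdir -p pics; python3 - <<'E'
from station import status,snapshot,env
import cv2,numpy as np
print(status.state(), env.tip_extent)
for n in("scene","top"):
    s=snapshot(n); np.savez(f"pics/{n}0.npz",**s); cv2.imwrite(f"pics/{n}0.png",s["image"][:,:,::-1])
    print(n,s["fx"],s["cx"],s["cy"],s["xyz"],s["attitude"])
E
```

```text
pics
{'t': 0.0, 'qpos': array([ 6.66360708e+01,  1.58476813e+01,  8.62940889e+01, -1.03470361e-03,
        7.79590890e+01, -6.93429551e+00]), 'joint_vel': array([-0.03062091,  0.07355392, -0.03177658,  0.01172829,  0.05379771,
        0.02933027]), 'tau': array([-3.01924911e-04, -4.04569495e+01, -2.37227404e+01,  7.00769015e-02,
        3.46765830e-02, -1.24867097e-04]), 'tool_pos': array([162.44758066, 551.02727227, 215.61197681]), 'eef_rot': array([-1.79899756e+02, -1.11726652e-02,  1.63570573e+02]), 'force': array([ 0.24182802,  0.18187098, -0.44947253]), 'moment': array([ 0.00016133, -0.00879031,  0.01702871]), 'width': 1.000939228866216} 11.0
scene 364.220638664653 256.92053748262805 188.6007343450811 [1027.02181179 -418.96613885  526.7659187 ] [-122.37988326    0.73856211   48.99682903]
top 364.84703919278047 255.47424350151533 193.18433649676507 [519.85405651 -18.67193096 890.8653683 ] [-177.34649024    1.43032496  -89.75618714]
```

View pics/top0.png

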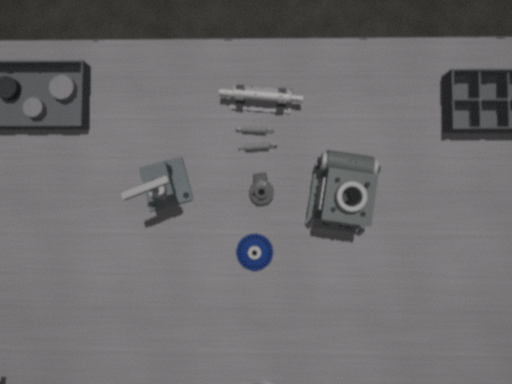

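View pics/scene0.png

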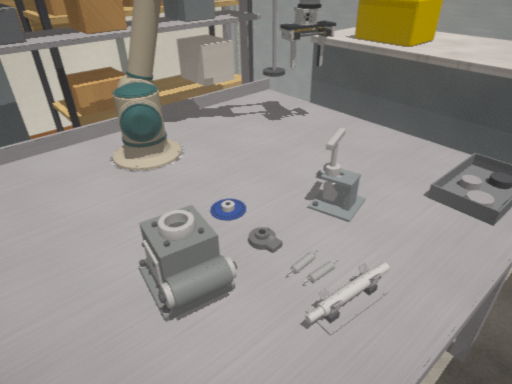

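The top view shows the hanger with the key's bar at (145,188), the actuator boss at (351,196), the disc at (254,252), the cam at (261,190), and the springs at (255,130) and (257,147). Next I'll enlarge the hanger and actuator.

```bash
cat > h.py <<'E'
import numpy as np,cv2
from scipy.spatial.transform import Rotation as R
def pt(s,u,v,z=None,d=None):
    "world point of pixel at depth d or on plane z"
    r=np.array([(u-s["cx"])/s["fx"],(v-s["cy"])/s["fy"],1.]); r=R.from_euler('xyz',s["attitude"],degrees=True).apply(r); o=np.array(s["xyz"])
    return o+r*((z-o[2])/r[2] if d is None else d)
def cloud(s):
    v,u=np.mgrid[:384,:512]; d=s["depth"]
    c=np.stack([(u-s["cx"])/s["fx"]*d,(v-s["cy"])/s["fy"]*d,d],-1).reshape(-1,3)
    return (R.from_euler('xyz',s["attitude"],degrees=True).apply(c)+s["xyz"]).reshape(384,512,3)
E
python3 - <<'E'
from h import *
s=dict(np.load("pics/top0.npz")); im=s["image"][:,:,::-1]
a=cv2.resize(im[145:235,110:200],(400,400),interpolation=cv2.INTER_CUBIC)
b=cv2.resize(im[150:240,305:395],(400,400),interpolation=cv2.INTER_CUBIC)
cv2.imwrite("pics/c1.png",cv2.convertScaleAbs(np.hstack([a,b]),alpha=1.5))
P=cloud(s); z=P[...,2]
def rep(n,m):
    p=P[m]; c=p.mean(0); xy=(p-c)[:,:2]; w,V=np.linalg.eigh(xy.T@xy/len(p)); print(n,len(p),c.round(1),np.degrees(np.arctan2(V[1,1],V[0,1])).round(1),(np.sqrt(w*12)).round(1))
M=np.zeros(z.shape,bool); M[145:235,110:200]=1
rep("bar",M&(z>155))
rep("hangtop",M&(z>75)&(z<92))
hb=M&(z>3)&(z<20); rep("hbase",hb); 
B=np.zeros(z.shape,bool); B[150:240,300:400]=1
m=B&(z>137)&(z<155); rep("boss",m)
c=P[m][:,:2]; (cc,r)=cv2.minEnclosingCircle(c.astype(np.float32)); print(cc,r)
m=B&(z>118)&(z<132); rep("block",m); print(cv2.minAreaRect(P[m][:,:2].astype(np.float32)))
for n,u,v in(("desk",220,220),("disc",254,252),("bar?",135,190)): print(n,P[v,u].round(1))
E
```

```text
bar 491 [559.7 198.8 233.7] 84.1 [ 48.9 231.4]
hangtop 661 [585.7 223.1  84.9] -161.5 [ 68.4 101.3]
hbase 1060 [577.7 205.7   7.5] 162.9 [131.6 151.9]
boss 461 [ 548.1 -193.6  144.2] 96.0 [65.2 66.2]
(548.4457397460938, -195.3192901611328) 32.15748596191406
block 1885 [ 548.3 -194.8  125.1] 172.7 [118.4 124.7]
((548.6303100585938, -195.9535675048828), (104.85941314697266, 110.11213684082031), 81.36824035644531)
desk [495.2  90.3  -1. ]
disc [420.    6.2  16.7]
bar? [558.1 235.6 182.3]
```

View pics/c1.png

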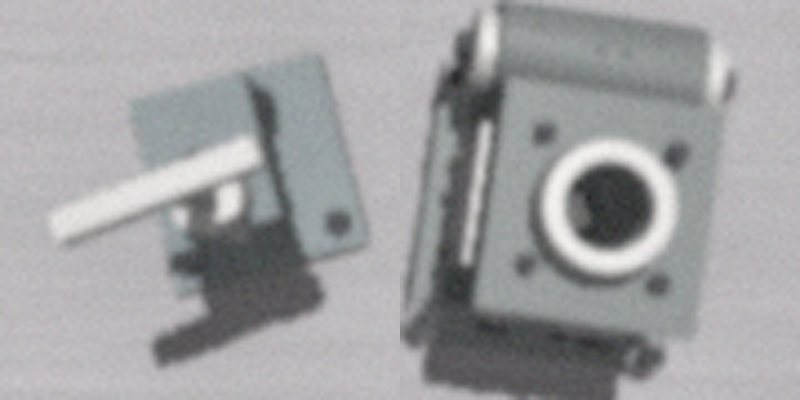

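The enlarged crop shows the bar running from crop (55,228) to (258,150) and the hanger base corners at (130,100), (320,55) and (370,240). The boss ring is centred at about (608,207).

```bash
python3 - <<'E'
from h import *
s=dict(np.load("pics/top0.npz")); k=90/400
f=lambda x,y,z,ox=110,oy=145: pt(s,ox+x*k-.39,oy+y*k-.39,z)
a,b=f(55,228,183),f(258,150,183); print("bar",a.round(1),b.round(1),((a+b)/2).round(1),np.linalg.norm(a-b), np.degrees(np.arctan2(*(a-b)[1::-1])))
c=[f(130,100,8),f(320,55,8),f(370,240,8)]; print(np.round(c,1),"ctr",((c[0]+c[2])/2).round(1),np.degrees(np.arctan2(*(c[0]-c[1])[1::-1])))
print("boss",f(208,207,145,305,150).round(1))
P=cloud(s); sub=P[145:235,110:200]; z=sub[...,2]
# prong/post height map, coarse, world heights
print("\n".join(" ".join("%3d"%max(0,v) for v in r) for r in z[0:75:3,0:72:3]))
t=dict(np.load("pics/scene0.npz")); im=t["image"][:,:,::-1]
cv2.imwrite("pics/c2.png",cv2.resize(im[120:220,290:390],(600,600),interpolation=cv2.INTER_CUBIC))
E
```

```text
bar [546.4 260.9 183. ] [581.1 171.3 183. ] [563.8 216.1 183. ] 96.04773663925131 111.17110070816958
[[623.8 289.7   8. ]
 [648.8 184.7   8. ]
 [547.  155.8   8. ]] ctr [585.4 222.8   8. ] 103.4024663287235
boss [ 548.9 -195.   145. ]
  0   0   0   0   0   0   0   1   0   0   0   1   0   0   1   0   0   0   0   0   0   0   1   0
  0   1   1   0   0   0   0   1   2   0   2   0   0   0   0   0   1   0   0   1   2   1   0   0
  0   0   0   3   0   0   1   0   0   0   0   0   0   0   0   0   2   0   0   2   0   0   0   0
  0   0   1   0   0   1   1   1   0   1   0   0   1   0   0   1   2   2   0   0   0   0   0   0
  0   0   3   0   0   2   0   1   0   1   0   0   0   0   0   3   0   0   2   1   0   0   0   5
  0   0   0   2   0   0   2   0   2   0   0   0   0   0   0   0   0   0   0   0   9   9   7   9
  0   0   0   0   0   0   0   0   0   0   0   0   1   0   0  86  83  83  85   6   9   4   9   8
  1   0   0   0   0   0   0   0   0   0   0   1  86  87  87  87  85  83  82  50  20   9   8   5
  0   0   1   0   0   0   0   0   0   0  85  83  84  85  86  84  85  84  86  79  29   9   4 890
 
[... 834 characters left out ...]
 102  55  87  85  87   7  10
  1   0   0   0 181 181   0   1   0   0   0   1   0  82  87  83   7   9  31 890  88  89   8   7
  4   0   2   0   0   0   0   0   2   1   1   0   0  84  84  84   9   8   7   5   8   7   8   6
  2   0   0   0   0   0   2   0   0   1   0   0   0  90  90  10   7   9   9   5  10   5   0   0
  1   1   0   0   4   0   0   0   0   0   0   1   0   8   7   5   8   8   0   0   0   0   2   1
  2   0   0   0   0   0   0   0   0   0   0   0   0   0   0   0   0   0   0   0   0   1   2   2
  0   2   1   0   0   0   0   1   0   0   0   3   0   0   0   0   0   2   0   0   0   0   0   0
  0   0   0   0   1   0   2   0   1   2   2   0   0   0   0   1   0   1   0   0   0   0   0   0
```

View pics/c2.png

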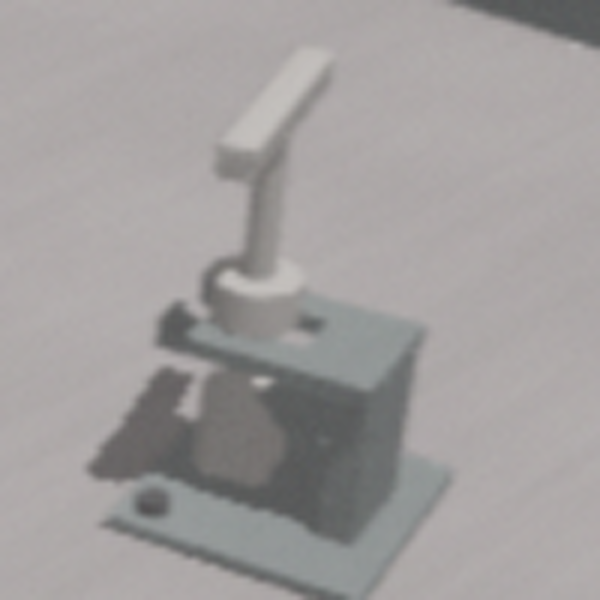

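The hanger's slot opens roughly toward world -x (yaw about 14°), and the key's bar lies at yaw 111°. Moving to hover above the bar.

```bash
cat >> h.py <<'E'
def delta(xyz,yaw,frm=None):
    "tool-axis shift and turn from the measured (or given) pose to xyz with the tool straight down at yaw"
    from station import status
    s=status.state(); p,e=(s["tool_pos"],s["eef_rot"]) if frm is None else frm
    A=R.from_euler('xyz',e,degrees=True); B=R.from_euler('xyz',[180,0,yaw],degrees=True)
    return A.inv().apply(np.array(xyz)-p).round(1),(A.inv()*B).as_rotvec().round(4)
def say():
    from station import status
    s=status.state(); print("t %.2f"%s["t"],s["tool_pos"].round(1),s["eef_rot"].round(2),"F",s["force"].round(1),"M",s["moment"].round(2),"w",round(s["width"]*94,1),"q",s["qpos"].round(1))
E
```

Call:
servo_tool(plan="-60 -26 -14 0 0 0.12; -120 -52 -28 0 0 0.24; -180 -78 -42 0 0 0.36; -240 -104 -57 0 0 0.48; -300 -130 -71 0 0 0.6", grip=50)

```text
t: 0.72
tool_pos: [398.2, 354.3, 283.0]
eef_rot: [-180.0, -0.0, 129.0]
force: [0.7, 1.4, -0.3]
width: 0.542
```

```bash
python3 -c "
from h import *
say(); print(delta([564,216,330],111.2))"
```

```text
t 0.72 [398.2 354.3 283. ] [-1.7999e+02 -1.0000e-02  1.2897e+02] F [ 0.7  1.4 -0.3] M [-0.05 -0.01 -0.02] w 51.0 q [34.2 10.4 84.2  0.  85.4 -4.8]
(array([-211.8,   41.9,  -47.1]), array([-2.000e-04, -2.000e-04,  3.102e-01]))
```

Call:
servo_tool(plan="-53 10 -12 0 0 0.08; -106 21 -24 0 0 0.16; -159 31 -36 0 0 0.24; -212 42 -47 0 0 0.31; -212 42 -47 0 0 0.31")

```text
t: 1.35
tool_pos: [566.5, 215.4, 329.1]
eef_rot: [180.0, 0.1, 111.2]
force: [-1.2, 1.5, -0.5]
width: 0.536
```

```bash
python3 - <<'E'
from h import *
say()
from station import snapshot
s=snapshot("wrist"); np.savez("pics/w1.npz",**s); print(s["fx"],s["cx"],s["cy"],s["xyz"],s["attitude"])
cv2.imwrite("pics/w1.png",cv2.resize(s["image"][:,:,::-1],(768,576),interpolation=cv2.INTER_CUBIC))
E
```

```text
t 1.35 [566.5 215.4 329.1] [1.8000e+02 6.0000e-02 1.1115e+02] F [-1.2  1.5 -0.5] M [-0.06  0.07 -0.01] w 50.3 q [14.3 16.4 69.8 -0.1 93.8 -6.9]
297.3186396354542 252.32610268508992 193.15843753597505 [541.00913003 283.02906196 497.19014441] [ 1.65687548e+02 -9.41223596e-03  2.11602415e+01]
```

View pics/w1.png

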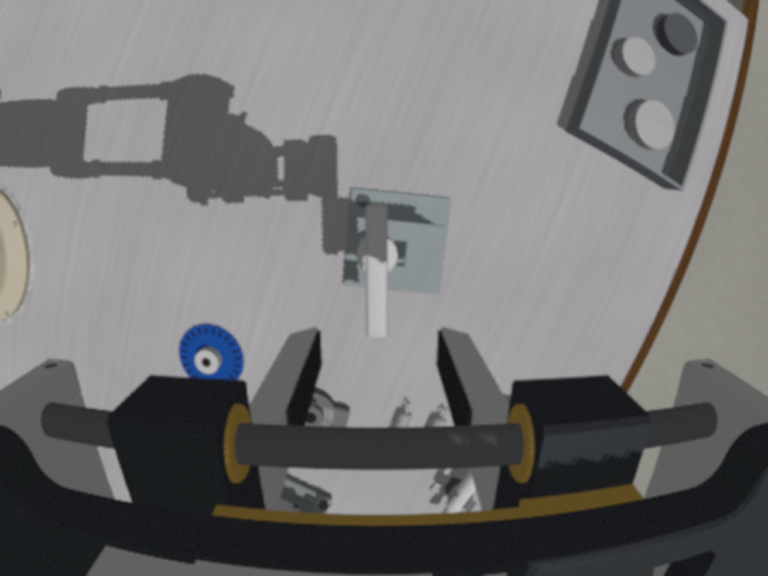

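The wrist view shows the bar from (376,204) to (376,336), midway between the fingers and parallel to them. The collar's top sits near (380,254), with base and plate corners at (450,197) and (440,293).

```bash
cat >> h.py <<'E'
def fpt(s,u,v,z):
    a,b=u-s["cx"],v-s["cy"]; r=np.hypot(a,b); t=r/s["fx"]
    d=R.from_euler('xyz',s["attitude"],degrees=True).apply([a/r*np.sin(t),b/r*np.sin(t),np.cos(t)]); o=np.array(s["xyz"])
    return o+d*(z-o[2])/d[2]
E
python3 - <<'E'
from h import *
s=dict(np.load("pics/w1.npz"))
g=lambda u,v,z:fpt(s,(u+.5)/1.5-.5,(v+.5)/1.5-.5,z)
a,b=g(376,204,183),g(376,336,183); print(a,b,(a+b)/2,np.linalg.norm(a-b),np.degrees(np.arctan2(*(a-b)[1::-1])))
c=[g(350,188,8),g(450,197,8),g(440,293,8)]; print(np.round(c,1),(c[0]+c[2])/2,[np.linalg.norm(c[i]-c[i+1]) for i in(0,1)],np.degrees(np.arctan2(*(c[0]-c[1])[1::-1])))
im=s["image"][110:240,215:315,::-1]; cv2.imwrite("pics/c3.png",cv2.resize(im,None,fx=6,fy=6,interpolation=cv2.INTER_CUBIC)[:780])
E
```

```text
[545.73640951 265.6377875  183.        ] [580.92513071 174.36324021 183.        ] [563.33077011 220.00051386 183.        ] 97.82274318249407 111.08295357168066
[[515.6 262.3   8. ]
 [621.1 293.3   8. ]
 [652.6 188.6   8. ]] [584.09334945 225.43049841   8.        ] [np.float64(109.99603961251304), np.float64(109.33718435486095)] -163.61951115837618
```

View pics/c3.png

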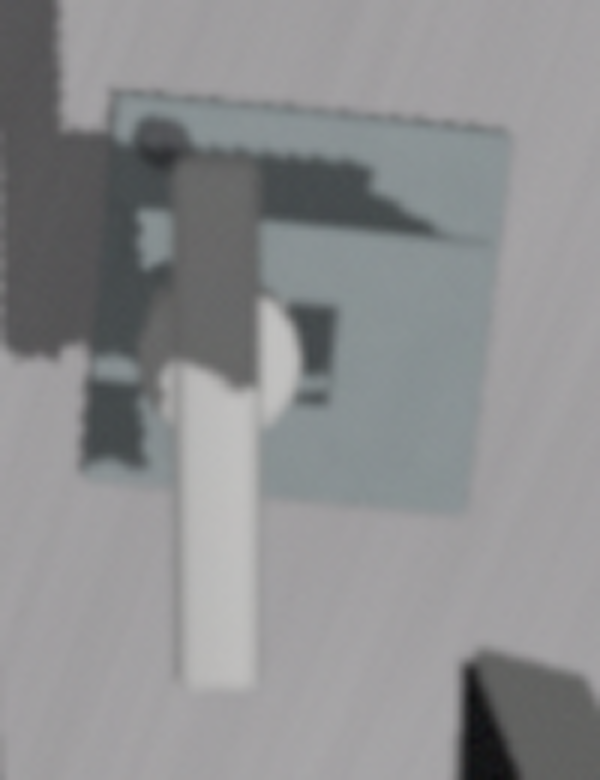

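The crop shows the collar's top circle centred at about (221,360), the slot's inner end at x=335 (y from 305 to 405), and the prong tips at x of about 140.

```bash
python3 - <<'E'
from h import *
s=dict(np.load("pics/w1.npz"))
g=lambda u,v,z:fpt(s,215+(u+.5)/6-.5,110+(v+.5)/6-.5,z)
for n,a in dict(col=(221,360,105),colL=(140,360,105),colR=(303,360,105),slotend1=(335,305,85),slotend2=(330,405,85),barT=(218,152,183),barB=(218,690,183),tip=(138,212,90),tip2=(140,268,90)).items(): print(n,g(*a).round(1))
c=[g(112,90,8),g(510,130,8),g(465,513,8)];print(np.round(c,1))
say(); print(delta([563.5,218,330],111.1))
E
```

```text
col [564.3 219.6 105. ]
colL [547.5 213.1 105. ]
colR [581.4 226.3 105. ]
slotend1 [585.6 238.2  85. ]
slotend2 [593.3 215.7  85. ]
barT [545.8 266.7 183. ]
barB [581.7 173.7 183. ]
tip [535.1 242.5  90. ]
tip2 [540.1 230.6  90. ]
[[515.4 263.2   8. ]
 [620.8 293.    8. ]
 [650.8 188.1   8. ]]
t 1.40 [564.4 216.9 328.9] [-1.7992e+02 -4.0000e-02  1.1129e+02] F [-0.8  1.  -0.1] M [-0.04  0.03 -0.05] w 50.1 q [14.4 16.3 69.9  0.  93.8 -6.9]
(array([ 1.3, -0.4, -1.1]), array([-0.0015, -0.0006,  0.0034]))
```

Wrist and top views agree to within 4 mm: the collar is at (564,219), the bar is upright, and the hanger yaw is about 16°. Descending and gripping.

Call:
servo_tool(plan="1 0 30 0 0 0; 2 0 65 0 0 0; 2 0 100 0 0 0; 2 0 125 0 0 0; 2 0 130 0 0 0")

```text
t: 2.02
tool_pos: [560.1, 220.8, 197.8]
eef_rot: [-179.7, -0.1, 111.5]
force: [-0.9, 0.1, -0.8]
width: 0.532
```

```bash
python3 - <<'E'
from h import *
say(); print(delta([563.7,218.5,167],111.1))
from station import snapshot
s=snapshot("wrist"); np.savez("pics/w2.npz",**s); print(s["xyz"],s["attitude"])
cv2.imwrite("pics/w2.png",s["image"][:,:,::-1])
E
```

```text
t 2.02 [560.1 220.8 197.8] [-1.7972e+02 -7.0000e-02  1.1155e+02] F [-0.9  0.1 -0.8] M [-0.04  0.03 -0.01] w 50.0 q [14.9 18.9 84.4  0.  77.  -6.7]
(array([-3.5,  2.7, 30.8]), array([-0.0048, -0.0012,  0.0078]))
[535.09056761 288.15417253 366.01735292] [165.81779868   0.2754117   21.55239838]
```

View pics/w2.png

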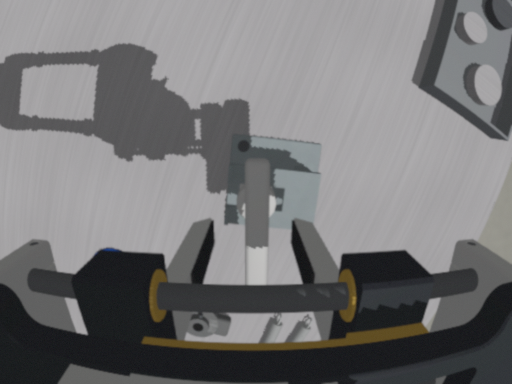

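The bar is centred between the jaws at u=257, its far end is at (257,158), and the fingers straddle it.

```bash
python3 - <<'E'
from h import *
s=dict(np.load("pics/w2.npz")); a=fpt(s,257,158,183); print(a, a-50*np.array([np.cos(np.radians(111.2)),np.sin(np.radians(111.2)),0]))
say();print(delta([563.7,218.5,167],111.1))
E
```

```text
[545.70340849 266.76879651 183.        ] [563.784637   220.15260645 183.        ]
t 2.08 [560.9 220.7 198.4] [-1.7982e+02 -5.0000e-02  1.1153e+02] F [-0.3  0.   0.2] M [-0.08  0.    0.03] w 49.9 q [14.8 18.9 84.3  0.  77.  -6.7]
(array([-3.1,  1.9, 31.4]), array([-0.0032, -0.0009,  0.0075]))
```

Call:
servo_tool(plan="-1 1 10 0 0 0; -2 2 20 0 0 0; -2 2 31 0 0 0; -2 2 31 0 0 0; -2 2 31 0 0 0")

```text
t: 2.7
tool_pos: [565.7, 218.7, 168.9]
eef_rot: [180.0, -0.0, 111.4]
force: [0.0, -0.6, -1.4]
width: 0.529
```

```bash
python3 -c "
from h import *
say()"
```

```text
t 2.70 [565.7 218.7 168.9] [ 1.7998e+02 -1.0000e-02  1.1142e+02] F [ 0.  -0.6 -1.4] M [-0.04  0.02 -0.  ] w 49.7 q [14.6 20.1 86.7  0.  73.1 -6.9]
```

Call:
servo_tool(plan="1 -1.5 1 0 0 0; 1 -1.5 1 0 0 0; 1 -1.5 1 0 0 0; 1 -1.5 1 0 0 0; 1 -1.5 1 0 0 0", grip=8)

```text
t: 3.32
tool_pos: [563.6, 219.1, 167.9]
eef_rot: [180.0, -0.0, 111.4]
force: [-0.7, -0.4, 1.4]
width: 0.168
```

Call:
servo_tool(plan="0 0 0 0 0 0; 0 0 0 0 0 0; 0 0 0 0 0 0; 0 0 0 0 0 0; 0 0 0 0 0 0")

```text
t: 3.95
tool_pos: [563.7, 219.2, 167.9]
eef_rot: [180.0, -0.0, 111.4]
force: [-0.5, -0.1, 2.3]
width: 0.166
```

```bash
python3 -c "
from h import *
say()"
```

```text
t 3.95 [563.7 219.2 167.9] [ 1.7999e+02 -1.0000e-02  1.1143e+02] F [-0.5 -0.1  2.3] M [-0.09  0.18 -0.04] w 15.6 q [14.7 20.  87.   0.  73.  -6.8]
```

Call:
servo_tool(plan="0 0 -2 0 0 0; 0 0 -6 0 0 0; 0 0 -10 0 0 0; 0 0 -11 0 0 0; 0 0 -11 0 0 0")

```text
t: 4.58
tool_pos: [563.7, 219.2, 178.8]
eef_rot: [180.0, -0.0, 111.4]
force: [-0.1, 0.7, -6.1]
width: 0.168
```

```bash
python3 -c "
from h import *
say()"
```

```text
t 4.58 [563.7 219.2 178.8] [179.99  -0.   111.43] F [-0.1  0.7 -6.1] M [-0.03 -0.    0.  ] w 15.8 q [14.7 19.6 86.   0.  74.3 -6.8]
```

Lifted cleanly, carrying about 5 N. Sliding out along the slot.

Call:
servo_tool(plan="1 -10 0 0 0 0; 3 -28 0 0 0 0; 5 -48 0 0 0 0; 6.5 -68 0 0 0 0; 7.5 -80 0 0 0 0")

```text
t: 5.2
tool_pos: [484.6, 196.5, 178.8]
eef_rot: [-179.9, -0.0, 111.4]
force: [0.9, 0.2, -5.5]
width: 0.168
```

Call:
servo_tool(plan="0 -2 -5 0 0 0; 0 -5 -30 0 0 0; 0 -5 -70 0 0 0; 0 -5 -110 0 0 0; 0 -5 -147 0 0 0")

```text
t: 5.82
tool_pos: [482.8, 195.3, 327.8]
eef_rot: [179.9, 0.0, 111.4]
force: [0.1, -0.4, -5.7]
width: 0.167
```

```bash
python3 -c "
from h import *
say();print(delta([480,20,330],66),delta([549,-195,345],10))"
```

```text
t 5.83 [482.8 195.3 327.8] [1.7986e+02 1.0000e-02 1.1142e+02] F [ 0.1 -0.4 -5.7] M [-0.04  0.02  0.02] w 15.7 q [14.4  8.5 80.4  0.  90.9 -7.1]
(array([-162.2,  -66.6,   -2.4]), array([ 0.0024, -0.0008,  0.7928])) (array([-387.5,  -80.9,  -17.4]), array([ 0.0019, -0.0021,  1.7702]))
```

Call:
servo_tool(plan="-30 -6 -5 0 0 -0.02; -75 -15 -10 0 0 -0.05; -120 -25 -17 0 0 -0.08; -165 -34 -17 0 0 -0.1; -210 -44 -17 0 0 -0.12")

```text
t: 6.45
tool_pos: [518.7, -18.1, 343.4]
eef_rot: [179.9, 0.1, 118.3]
force: [1.3, 0.9, -5.6]
width: 0.171
```

```bash
python3 -c "
from h import *
say();print(delta([549,-194,345],125))"
```

```text
t 6.45 [518.7 -18.1 343.4] [1.7989e+02 7.0000e-02 1.1834e+02] F [ 1.3  0.9 -5.6] M [-0.07 -0.03  0.02] w 16.0 q [ -9.7   8.2  78.7   0.   93.  -38. ]
(array([-169.2,  -56.8,   -1.5]), array([ 0.0019,  0.0013, -0.1162]))
```

Call:
servo_tool(plan="-45 -15 0 0 0 -0.04; -90 -30 0 0 0 -0.08; -135 -45 -1 0 0 -0.12; -165 -55 -1 0 0 -0.12; -169 -57 -1 0 0 -0.12")

```text
t: 7.08
tool_pos: [548.5, -195.2, 343.3]
eef_rot: [-180.0, 0.1, 125.0]
force: [-0.1, 1.0, -6.3]
width: 0.17
```

Call:
servo_tool(plan="0 0 0 0 0 0; 0 0 0 0 0 0; 0 0 0 0 0 0; 0 0 0 0 0 0; 0 0 0 0 0 0")

```text
t: 7.7
tool_pos: [547.5, -191.9, 343.9]
eef_rot: [180.0, 0.0, 125.2]
force: [-0.1, -0.1, -5.8]
width: 0.17
```

```bash
python3 - <<'E'
from h import *
say()
from station import snapshot
s=snapshot("wrist"); np.savez("pics/w3.npz",**s); print(s["xyz"],s["attitude"])
t=snapshot("top"); np.savez("pics/t3.npz",**t)
a=cv2.resize(s["image"][90:290,150:350,::-1],(600,600),interpolation=cv2.INTER_CUBIC)
cv2.imwrite("pics/w3.png",a)
E
```

```text
t 7.70 [ 547.5 -191.9  343.9] [1.7999e+02 1.0000e-02 1.2521e+02] F [-0.1 -0.1 -5.8] M [-0.07  0.04  0.01] w 16.0 q [-26.2  13.9  71.3   0.   94.8 -61.4]
[ 506.8131392  -132.67130857  512.05910561] [ 1.65738859e+02 -4.34739191e-03  3.52181792e+01]
```

View pics/w3.png

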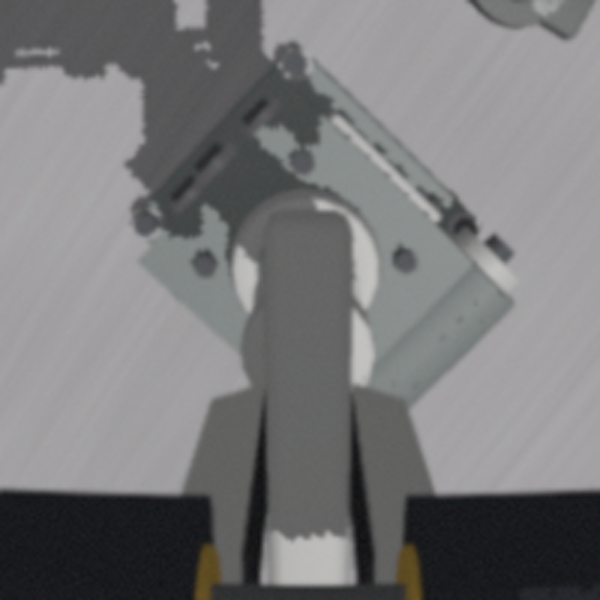

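In the crop the boss spans x 232 to 378 with its top at 190, so its centre is about (305,264). The bolts at (205,262) and (405,260) are opposite each other, and the collar is centred at x of about 308.

```bash
python3 - <<'E'
from h import *
s=dict(np.load("pics/w3.npz"))
f=lambda u,v,z: fpt(s,150+(u+.5)/3-.5,90+(v+.5)/3-.5,z)
print("boss",f(305,264,145),[f(*q,145).round(1) for q in((232,264),(378,264),(305,190))])
a,b=f(205,262,125),f(405,260,125); print("bolts",a.round(1),b.round(1),(a+b)/2)
print("collar sides",f(242,352,282),f(375,352,282)); e=f(309,212,360); print("bar far end",e, e-50*np.array([np.cos(np.radians(125.2)),np.sin(np.radians(125.2)),0]))
t=dict(np.load("pics/t3.npz"));P=cloud(t);z=P[...,2]; m=(z>355)&(z<365); m[:, :300]=0; m[:,420:]=0
print(m.sum()); 
if m.sum(): print(P[m].mean(0), cv2.minAreaRect(P[m][:,:2].astype(np.float32)))
E
```

```text
boss [ 548.01993447 -193.1641895   145.        ] [array([ 522.9, -210.8,  145. ]), array([ 573.1, -175.4,  145. ]), array([ 530. , -167.6,  145. ])]
bolts [ 513.4 -221.3  125. ] [ 585.4 -169.3  125. ] [ 549.40999555 -195.29360826  125.        ]
collar sides [ 532.66686801 -200.15764903  282.        ] [ 562.00688498 -179.4484508   282.        ]
bar far end [ 519.18943776 -149.87968287  360.        ] [ 548.01105357 -190.73692778  360.        ]
320
[ 530.29675965 -169.16096847  359.03411974] ((533.2901000976562, -176.53631591796875), (23.961305618286133, 58.894378662109375), 17.838150024414062)
```

Call:
servo_tool(plan="-2 0 10 0 0 0; -4 -0.5 20 0 0 0; -4 -0.5 30 0 0 0; -4 -0.5 38 0 0 0; -4 -0.5 38 0 0 0")

```text
t: 8.43
tool_pos: [548.9, -195.6, 304.7]
eef_rot: [-179.9, -0.1, 125.2]
force: [0.1, -0.3, -6.4]
width: 0.165
```

Call:
servo_tool(plan="0 0 0 0 0 0; 0 0 2 0 0 0; 0 0 6 0 0 0; 0 0 10 0 0 0; 0 0 14 0 0 0")

```text
t: 9.05
tool_pos: [549.4, -195.9, 291.4]
eef_rot: [-180.0, -0.0, 125.2]
force: [-0.1, -0.1, -5.2]
width: 0.165
```

```bash
python3 - <<'E'
from h import *
say();print(delta([549.6,-195.5,290],125))
E
```

```text
t 9.05 [ 549.4 -195.9  291.4] [-1.7999e+02 -1.0000e-02  1.2518e+02] F [-0.1 -0.1 -5.2] M [-0.09 -0.    0.03] w 15.5 q [-26.5  14.8  77.2  -0.   88.  -61.6]
(array([0.2, 0.4, 1.4]), array([-0.0001, -0.0001,  0.0032]))
```

The foot is inside the mouth with no contact. Continuing down.

Call:
servo_tool(plan="0 0 8 0 0 0; 0 0 20 0 0 0; 0 0 34 0 0 0; 0 0 46 0 0 0; 0 0 52 0 0 0")

```text
t: 9.68
tool_pos: [549.0, -195.7, 238.5]
eef_rot: [-180.0, -0.1, 125.2]
force: [0.2, -0.2, -4.5]
width: 0.168
```

Call:
servo_tool(plan="0 0 5 0 0 0; 0 0 9 0 0 0; 0 0 13 0 0 0; 0 0 17 0 0 0; 0 0 20 0 0 0")

```text
t: 10.3
tool_pos: [549.4, -195.8, 219.6]
eef_rot: [180.0, -0.0, 125.2]
force: [0.2, -0.3, -5.6]
width: 0.17
```

```bash
python3 -c "
from h import *
say()"
```

```text
t 10.30 [ 549.4 -195.8  219.6] [179.99  -0.   125.18] F [ 0.2 -0.3 -5.6] M [-0.05 -0.02  0.04] w 16.0 q [-26.5  16.4  84.9   0.   78.7 -61.6]
```

Free in the bore. Approaching the stem top, where contact should come at a TCP height of about 212.

Call:
servo_tool(plan="0 0 2 0 0 0; 0 0 4 0 0 0; 0 0 5 0 0 0; 0 0 6 0 0 0; 0 0 6 0 0 0")

```text
t: 10.92
tool_pos: [549.4, -195.9, 213.7]
eef_rot: [180.0, -0.0, 125.2]
force: [0.4, 0.2, -5.0]
width: 0.172
```

Call:
servo_tool(plan="0 0 1 0 0 0; 0 0 1.5 0 0 0; 0 0 2 0 0 0; 0 0 2.5 0 0 0; 0 0 2.5 0 0 0")

```text
t: 11.55
tool_pos: [549.7, -196.0, 212.0]
eef_rot: [180.0, 0.1, 125.2]
force: [-1.1, 0.2, 1.3]
width: 0.169
```

```bash
python3 -c "
from h import *
say()"
```

```text
t 11.55 [ 549.7 -196.   212. ] [1.7996e+02 6.0000e-02 1.2518e+02] F [-1.1  0.2  1.3] M [-0.02  0.18 -0.03] w 15.9 q [-26.5  16.7  85.7   0.   77.6 -61.6]
```

Contact at z=212 with about 7 N. Turning clockwise under light pressure.

Call:
servo_tool(plan="0 0 1 0 0 0.06; 0 0 1 0 0 0.12; 0 0 1 0 0 0.18; 0 0 1 0 0 0.24; 0 0 1 0 0 0.3")

```text
t: 12.18
tool_pos: [549.6, -196.0, 209.4]
eef_rot: [-180.0, -0.0, 107.9]
force: [-0.1, -1.2, -6.0]
width: 0.165
```

```bash
python3 -c "
from h import *
say()"
```

```text
t 12.18 [ 549.6 -196.   209.4] [-179.99   -0.    107.88] F [-0.1 -1.2 -6. ] M [-0.28 -0.22 -0.  ] w 15.5 q [-26.5  16.8  85.9  -0.   77.4 -44.3]
```

Call:
servo_tool(plan="0 0 0 0 0 0.06; 0 0 0 0 0 0.12; 0 0 0 0 0 0.18; 0 0 0 0 0 0.24; 0 0 0 0 0 0.3")

```text
t: 12.8
tool_pos: [549.6, -196.5, 209.4]
eef_rot: [-180.0, 0.1, 90.7]
force: [0.0, -1.3, -5.9]
width: 0.167
```

```bash
python3 -c "
from h import *
say()"
```

```text
t 12.80 [ 549.6 -196.5  209.4] [-1.7998e+02  7.0000e-02  9.0720e+01] F [ 0.  -1.3 -5.9] M [-0.51 -0.15  0.16] w 15.7 q [-26.5  16.8  85.8  -0.1  77.4 -27.2]
```

It dropped and now carries the cock's torque (0.16 N·m). Easing back slightly and lowering home.

Call:
servo_tool(plan="0 0 0 0 0 -0.06; 0 0 4 0 0 -0.08; 0 0 8 0 0 -0.08; 0 0 12 0 0 -0.08; 0 0 15 0 0 -0.08")

```text
t: 13.42
tool_pos: [549.9, -196.3, 196.2]
eef_rot: [179.9, 0.1, 95.4]
force: [-1.0, -1.7, 6.2]
width: 0.169
```

```bash
python3 -c "
from h import *
say()"
```

```text
t 13.43 [ 549.9 -196.3  196.2] [1.7991e+02 9.0000e-02 9.5380e+01] F [-1.  -1.7  6.2] M [-0.52  0.28  0.14] w 15.8 q [-26.5  17.2  87.2  -0.   75.5 -31.8]
```

Call:
servo_tool(plan="0 0 2 0 0 0; 0 0 4 0 0 0; 0 0 6 0 0 0; 0 0 7.5 0 0 0; 0 0 7.5 0 0 0")

```text
t: 14.05
tool_pos: [549.9, -196.3, 189.0]
eef_rot: [179.9, 0.1, 95.4]
force: [-1.1, -0.7, 6.5]
width: 0.166
```

```bash
python3 -c "
from h import *
say()"
```

```text
t 14.05 [ 549.9 -196.3  189. ] [1.799e+02 9.000e-02 9.539e+01] F [-1.1 -0.7  6.5] M [-0.52  0.29  0.13] w 15.6 q [-26.5  17.4  87.9  -0.   74.6 -31.8]
```

Call:
servo_tool(plan="0 0 1 0 0 0; 0 0 2 0 0 0; 0 0 3 0 0 0; 0 0 3 0 0 0; 0 0 3 0 0 0")

```text
t: 14.68
tool_pos: [550.4, -196.5, 188.9]
eef_rot: [179.8, 0.2, 95.4]
force: [-3.1, -0.1, 17.8]
width: 0.167
```

```bash
python3 -c "
from h import *
say()"
```

```text
t 14.68 [ 550.4 -196.5  188.9] [179.75   0.19  95.4 ] F [-3.1 -0.1 17.8] M [-0.22  0.89  0.15] w 15.7 q [-26.5  17.4  87.9  -0.   74.4 -31.8]
```

It has bottomed at z=188.9, a drop of 23 mm. Easing the pressure and turning clockwise.

Call:
servo_tool(plan="0 0 -1.5 0 0 0.1; 0 0 -1.5 0 0 0.22; 0 0 -1.5 0 0 0.34; 0 0 -1.5 0 0 0.46; 0 0 -1.5 0 0 0.58")

```text
t: 15.3
tool_pos: [550.1, -196.4, 188.9]
eef_rot: [179.8, 0.0, 61.9]
force: [-1.6, -0.3, 11.2]
width: 0.168
```

```bash
python3 -c "
from h import *
say()"
```

```text
t 15.30 [ 550.1 -196.4  188.9] [1.7979e+02 3.0000e-02 6.1940e+01] F [-1.6 -0.3 11.2] M [-0.37  0.66  0.14] w 15.8 q [-26.5  17.4  87.9  -0.   74.5   1.6]
```

Call:
servo_tool(plan="0 0 0 0 0 0.06; 0 0 0 0 0 0.12; 0 0 0 0 0 0.18; 0 0 0 0 0 0.24; 0 0 0 0 0 0.3")

```text
t: 15.92
tool_pos: [550.0, -196.5, 188.9]
eef_rot: [179.8, -0.0, 44.9]
force: [-1.7, -1.4, 11.9]
width: 0.17
```

```bash
python3 -c "
from h import *
say()"
```

```text
t 15.93 [ 550.  -196.5  188.9] [ 1.7979e+02 -3.0000e-02  4.4860e+01] F [-1.7 -1.4 11.9] M [-0.34  0.81  0.19] w 16.0 q [-26.5  17.4  87.9  -0.   74.5  18.7]
```

Call:
servo_tool(plan="0 0 0 0 0 0.04; 0 0 0 0 0 0.09; 0 0 0 0 0 0.14; 0 0 0 0 0 0.19; 0 0 0 0 0 0.24")

```text
t: 16.55
tool_pos: [550.0, -196.5, 188.9]
eef_rot: [179.8, -0.1, 31.1]
force: [-2.3, -1.1, 11.8]
width: 0.169
```

```bash
python3 -c "
from h import *
say()"
```

```text
t 16.55 [ 550.  -196.5  188.9] [ 1.7981e+02 -8.0000e-02  3.1130e+01] F [-2.3 -1.1 11.8] M [-0.29  0.76  0.16] w 15.9 q [-26.5  17.4  87.9  -0.   74.5  32.4]
```

Call:
servo_tool(plan="0 0 0 0 0 0.03; 0 0 0 0 0 0.06; 0 0 0 0 0 0.09; 0 0 0 0 0 0.12; 0 0 0 0 0 0.15")

```text
t: 17.18
tool_pos: [550.0, -196.5, 188.9]
eef_rot: [179.8, -0.1, 22.6]
force: [-2.5, -1.3, 12.2]
width: 0.167
```

```bash
python3 -c "
from h import *
say()"
```

```text
t 17.18 [ 550.  -196.5  188.9] [ 1.7983e+02 -1.0000e-01  2.2570e+01] F [-2.5 -1.3 12.2] M [-0.3   0.75  0.17] w 15.7 q [-26.5  17.4  87.9  -0.   74.5  41. ]
```

Call:
servo_tool(plan="0 0 0 0 0 0.03; 0 0 0 0 0 0.06; 0 0 0 0 0 0.09; 0 0 0 0 0 0.12; 0 0 0 0 0 0.12")

```text
t: 17.8
tool_pos: [550.0, -196.4, 188.9]
eef_rot: [179.8, -0.1, 15.7]
force: [-1.4, -1.6, 11.1]
width: 0.168
```

```bash
python3 -c "
from h import *
say()"
```

```text
t 17.80 [ 550.  -196.4  188.9] [ 1.7984e+02 -1.3000e-01  1.5740e+01] F [-1.4 -1.6 11.1] M [-0.31  0.79  0.12] w 15.8 q [-26.5  17.4  87.9  -0.   74.5  47.8]
```

Call:
servo_tool(plan="0 0 0 0 0 0.03; 0 0 0 0 0 0.06; 0 0 0 0 0 0.09; 0 0 0 0 0 0.1; 0 0 0 0 0 0.1")

```text
t: 18.42
tool_pos: [550.0, -196.5, 188.9]
eef_rot: [179.9, -0.1, 10.0]
force: [-1.6, -1.4, 11.5]
width: 0.168
```

```bash
python3 -c "
from h import *
say()"
```

```text
t 18.43 [ 550.  -196.5  188.9] [ 1.7985e+02 -1.4000e-01  1.0020e+01] F [-1.6 -1.4 11.5] M [-0.3   0.83  0.12] w 15.8 q [-26.5  17.4  87.9  -0.   74.5  53.5]
```

Call:
servo_tool(plan="0 0 0 0 0 0.03; 0 0 0 0 0 0.06; 0 0 0 0 0 0.09; 0 0 0 0 0 0.1; 0 0 0 0 0 0.1")

```text
t: 19.05
tool_pos: [550.4, -196.5, 188.8]
eef_rot: [179.8, -0.2, 4.4]
force: [-0.9, -1.0, 10.7]
width: 0.174
```

```bash
python3 -c "
from h import *
say()"
```

```text
t 19.05 [ 550.4 -196.5  188.8] [179.84  -0.19   4.39] F [-0.9 -1.  10.7] M [-0.35  0.55  0.68] w 16.3 q [-26.4  17.4  87.9  -0.   74.4  59.2]
```

Call:
servo_tool(plan="0 0 0 0 0 0.03; 0 0 0 0 0 0.06; 0 0 0 0 0 0.08; 0 0 0 0 0 0.08; 0 0 0 0 0 0.08")

```text
t: 19.68
tool_pos: [550.3, -196.5, 188.9]
eef_rot: [179.9, -0.2, -0.2]
force: [-1.2, -2.2, 11.0]
width: 0.18
```

```bash
python3 -c "
from h import *
say()"
```

```text
t 19.68 [ 550.3 -196.5  188.9] [ 1.7985e+02 -2.0000e-01 -1.7000e-01] F [-1.2 -2.2 11. ] M [-0.33  0.62  0.86] w 16.9 q [-26.4  17.4  87.9  -0.   74.4  63.7]
```

Torque climbed to 0.86 N·m: that is the shut stop. Backing off within the play to unload.

Call:
servo_tool(plan="0 0 0 0 0 -0.04; 0 0 0 0 0 -0.08; 0 0 -1 0 0 -0.12; 0 0 -1.5 0 0 -0.15; 0 0 -1.5 0 0 -0.17")

```text
t: 20.3
tool_pos: [549.7, -196.2, 188.9]
eef_rot: [179.9, -0.1, 9.5]
force: [-0.6, -1.1, 6.5]
width: 0.171
```

```bash
python3 -c "
from h import *
say()"
```

```text
t 20.30 [ 549.7 -196.2  188.9] [ 1.7993e+02 -7.0000e-02  9.4600e+00] F [-0.6 -1.1  6.5] M [-0.44  0.48 -0.02] w 16.1 q [-26.5  17.4  87.9  -0.   74.6  54.1]
```

Call:
servo_tool(plan="0 0 -2 0 0 -0.02; 0 0 -5 0 0 -0.04; 0 0 -11 0 0 -0.04; 0 0 -18 0 0 -0.04; 0 0 -26 0 0 -0.04")

```text
t: 20.92
tool_pos: [549.4, -195.3, 214.0]
eef_rot: [-179.9, 0.0, 11.7]
force: [0.1, 1.4, -6.0]
width: 0.165
```

```bash
python3 -c "
from h import *
say()"
```

```text
t 20.93 [ 549.4 -195.3  214. ] [-179.92    0.     11.72] F [ 0.1  1.4 -6. ] M [0.04 0.05 0.01] w 15.5 q [-26.4  16.6  85.4   0.1  78.   51.8]
```

Call:
servo_tool(plan="0 0 -12 0 0 0; 0 0 -28 0 0 0; 0 0 -44 0 0 0; 0 0 -58 0 0 0; 0 0 -66 0 0 0")

```text
t: 21.55
tool_pos: [549.7, -196.0, 281.2]
eef_rot: [180.0, -0.1, 11.7]
force: [0.7, -0.1, -5.7]
width: 0.167
```

Call:
servo_tool(plan="0 0 -10 0 0 0; 0 0 -22 0 0 0; 0 0 -34 0 0 0; 0 0 -46 0 0 0; 0 0 -54 0 0 0")

```text
t: 22.18
tool_pos: [549.7, -196.0, 334.8]
eef_rot: [180.0, -0.0, 11.7]
force: [0.4, -0.8, -6.0]
width: 0.174
```

```bash
python3 -c "
from h import *
say();print(delta([482.8,195.3,335],111.43))"
```

```text
t 22.18 [ 549.7 -196.   334.8] [ 1.7997e+02 -5.0000e-02  1.1730e+01] F [ 0.4 -0.8 -6. ] M [-0.06  0.14  0.01] w 16.4 q [-26.5  14.2  72.    0.   93.7  51.8]
(array([  14.1, -396.7,   -0.4]), array([ 1.10e-03, -2.00e-04, -1.74e+00]))
```

Call:
servo_tool(plan="1 -25 0 0 0 -0.12; 3 -65 0 0 0 -0.28; 4 -105 0 0 0 -0.44; 6 -145 0 0 0 -0.6; 7 -185 0 0 0 -0.76")

```text
t: 22.8
tool_pos: [518.4, -12.1, 334.0]
eef_rot: [180.0, -0.0, 55.6]
force: [0.8, 0.1, -5.0]
width: 0.17
```

```bash
python3 -c "
from h import *
say();print(delta([480,195.3,332],111.43))"
```

```text
t 22.80 [518.4 -12.1 334. ] [ 1.7999e+02 -2.0000e-02  5.5570e+01] F [ 0.8  0.1 -5. ] M [-0.05  0.06  0.01] w 16.0 q [-9.   8.3 79.8  0.  91.9 25.4]
(array([ 149.3, -148.9,    2.1]), array([ 3.00e-04, -3.00e-04, -9.75e-01]))
```

Call:
servo_tool(plan="35 -35 0 0 0 -0.17; 75 -75 0 0 0 -0.34; 110 -110 0 0 0 -0.51; 140 -140 0 0 0 -0.68; 149 -149 2 0 0 -0.85")

```text
t: 23.42
tool_pos: [480.2, 196.8, 332.2]
eef_rot: [180.0, -0.1, 104.5]
force: [-0.4, -1.5, -5.7]
width: 0.17
```

Call:
servo_tool(plan="0 0 0 0 0 -0.1; 0 0 0 0 0 -0.125; 0 0 0 0 0 -0.125; 0 0 0 0 0 -0.125; 0 0 0 0 0 -0.125")

```text
t: 24.05
tool_pos: [481.1, 193.8, 331.8]
eef_rot: [180.0, -0.0, 111.1]
force: [-0.3, 0.6, -5.7]
width: 0.169
```

```bash
python3 - <<'E'
from h import *
say();print(delta([480,195.3,179],111.43))
from station import snapshot
s=snapshot("wrist"); np.savez("pics/w4.npz",**s)
t=snapshot("scene"); np.savez("pics/s4.npz",**t)
a=cv2.resize(s["image"][90:290,150:350,::-1],(400,400),interpolation=cv2.INTER_CUBIC)
b=cv2.resize(t["image"][20:220,180:380,::-1],(400,400),interpolation=cv2.INTER_CUBIC)
cv2.imwrite("pics/w4.png",np.hstack([a,b]))
E
```

```text
t 24.05 [481.1 193.8 331.8] [ 1.8000e+02 -1.0000e-02  1.1109e+02] F [-0.3  0.6 -5.7] M [-0.04  0.    0.05] w 15.9 q [14.2  8.3 80.1  0.  91.6 -6.8]
(array([  1.8,  -0.5, 152.8]), array([ 0.0001, -0.0001, -0.006 ]))
```

View pics/w4.png

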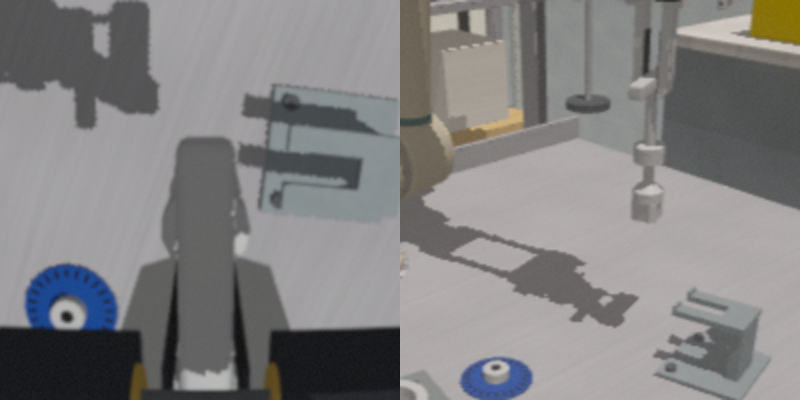

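The wrist view shows the key held straight, the hanger's slot open to its right, and the disc undisturbed. In the scene view the key hangs vertical in the jaws. Descending in front of the fork.

Call:
servo_tool(plan="1 0 15 0 0 -0.003; 2 0 40 0 0 -0.006; 2 0 70 0 0 -0.006; 2 0 100 0 0 -0.006; 2 0 125 0 0 -0.006")

```text
t: 24.78
tool_pos: [479.3, 195.7, 204.5]
eef_rot: [-179.9, -0.0, 111.5]
force: [0.0, 0.3, -6.2]
width: 0.168
```

Call:
servo_tool(plan="0 0 10 0 0 0; 0 0 20 0 0 0; 0 0 27 0 0 0; 0 0 27 0 0 0; 0 0 27 0 0 0")

```text
t: 25.4
tool_pos: [480.8, 196.1, 180.4]
eef_rot: [179.9, 0.0, 111.5]
force: [0.2, 0.4, -5.3]
width: 0.168
```

```bash
python3 -c "
from h import *
say();print(delta([563.7,219.2,179],111.43))"
```

```text
t 25.40 [480.8 196.1 180.4] [179.92   0.   111.49] F [ 0.2  0.4 -5.3] M [-0.04  0.03 -0.  ] w 15.7 q [14.5 12.3 96.4  0.  71.2 -7. ]
(array([-8.8, 85.6,  1.5]), array([0.0014, 0.0001, 0.001 ]))
```

Call:
servo_tool(plan="-1 10 1 0 0 0; -3 28 1 0 0 0; -5 46 1 0 0 0; -6.5 62 1 0 0 0; -7.5 74 1 0 0 0")

```text
t: 26.02
tool_pos: [553.5, 216.4, 178.5]
eef_rot: [180.0, -0.0, 111.5]
force: [-0.6, 0.0, -6.1]
width: 0.168
```

```bash
python3 -c "
from h import *
say();print(delta([563.7,219.2,179],111.43))"
```

```text
t 26.02 [553.5 216.4 178.5] [179.98  -0.   111.48] F [-0.6  0.  -6.1] M [-0.09  0.08 -0.03] w 15.8 q [14.6 18.8 87.4  0.  73.8 -6.8]
(array([-1.1, 10.5, -0.5]), array([ 0.0003, -0.    ,  0.0008]))
```

Call:
servo_tool(plan="-0.5 6 0 0 0 0; -1.2 11.5 0 0 0 0; -1.2 11.5 0 0 0 0; -1.2 11.5 0 0 0 0; -1.2 11.5 0 0 0 0")

```text
t: 26.65
tool_pos: [562.7, 219.0, 178.9]
eef_rot: [-180.0, -0.0, 111.5]
force: [-0.2, -0.2, -5.6]
width: 0.167
```

```bash
python3 -c "
from h import *
say();print(delta([563.7,219.2,168],111.43))"
```

```text
t 26.65 [562.7 219.  178.9] [-179.99   -0.    111.49] F [-0.2 -0.2 -5.6] M [-0.08 -0.01 -0.01] w 15.7 q [14.7 19.6 86.1  0.  74.3 -6.8]
(array([-0.2,  1. , 10.9]), array([-0.0001, -0.    ,  0.001 ]))
```

No contact in the slot. Lowering the collar onto the prongs.

Call:
servo_tool(plan="0 0.5 3 0 0 0; 0 1 6 0 0 0; 0 1 9 0 0 0; 0 1 10.5 0 0 0; 0 1 10.5 0 0 0")

```text
t: 27.28
tool_pos: [563.9, 219.5, 168.6]
eef_rot: [180.0, -0.0, 111.5]
force: [-1.0, -0.1, -3.5]
width: 0.169
```

```bash
python3 -c "
from h import *
say()"
```

```text
t 27.27 [563.9 219.5 168.6] [179.99  -0.   111.49] F [-1.  -0.1 -3.5] M [-0.13  0.27 -0.  ] w 15.9 q [14.7 20.  86.9  0.  73.1 -6.8]
```

Call:
servo_tool(plan="0 0 0.5 0 0 0; 0 0 0.8 0 0 0; 0 0 0.8 0 0 0; 0 0 0.8 0 0 0; 0 0 0.8 0 0 0")

```text
t: 27.9
tool_pos: [564.2, 219.7, 168.4]
eef_rot: [179.9, -0.0, 111.5]
force: [-2.7, 0.6, 5.7]
width: 0.166
```

```bash
python3 -c "
from h import *
say()"
```

```text
t 27.90 [564.2 219.7 168.4] [ 1.7994e+02 -1.0000e-02  1.1149e+02] F [-2.7  0.6  5.7] M [-0.17  0.66 -0.05] w 15.6 q [14.7 20.  86.9  0.  73.  -6.8]
```

Call:
servo_tool(plan="0 0 0 0 0 0; 0 0 0 0 0 0; 0 0 0 0 0 0; 0 0 0 0 0 0; 0 0 0 0 0 0", grip=50)

```text
t: 28.52
tool_pos: [564.1, 219.5, 167.4]
eef_rot: [180.0, 0.0, 111.5]
force: [-0.3, 0.0, 0.4]
width: 0.53
```

```bash
python3 -c "
from h import *
say()"
```

```text
t 28.52 [564.1 219.5 167.4] [179.99   0.   111.49] F [-0.3  0.   0.4] M [-0.03 -0.    0.01] w 49.8 q [14.7 20.1 87.   0.  72.9 -6.8]
```

Released. Going straight up and back to clear, then checking.

Call:
servo_tool(plan="0 0 -8 0 0 0; 0 0 -25 0 0 0; 0 0 -50 0 0 0; 0 0 -80 0 0 0; 0 0 -115 0 0 0")

```text
t: 29.15
tool_pos: [563.8, 219.4, 283.7]
eef_rot: [-180.0, -0.0, 111.5]
force: [1.5, 0.5, 0.2]
width: 0.533
```

Call:
servo_tool(plan="0 -30 -15 0 0 0; 0 -70 -20 0 0 0; 0 -110 -20 0 0 0; 0 -140 -20 0 0 0; 0 -150 -20 0 0 0")

```text
t: 29.78
tool_pos: [423.3, 164.2, 303.5]
eef_rot: [179.9, 0.0, 111.5]
force: [0.8, 0.2, 0.0]
width: 0.533
```

```bash
python3 - <<'E'
from h import *
say()
from station import snapshot
t=snapshot("scene"); w=snapshot("top")
a=cv2.resize(t["image"][110:310,130:390,::-1],(520,400),interpolation=cv2.INTER_CUBIC)
b=cv2.resize(w["image"][145:235,110:200,::-1],(280,280),interpolation=cv2.INTER_CUBIC); b=cv2.copyMakeBorder(b,0,120,0,0,0)
cv2.imwrite("pics/f.png",np.hstack([a,b]))
z0=np.load("pics/top0.npz"); P=cloud(w); z=P[...,2]; z1=cloud(z0)[...,2]
M=np.zeros(z.shape,bool); M[145:235,110:200]=1
for n,zz,Q in(("before",z1,cloud(z0)),("after",z,P)):
    m=M&(zz>176)&(zz<190); print(n,m.sum(),Q[m].mean(0).round(1))
d=np.abs(w["image"].astype(int)-z0["image"].astype(int)).max(2); print("loose-zone diff px", [(n,int((d[v0:v1,u0:u1]>40).sum())) for n,u0,u1,v0,v1 in(("disc",230,278,228,275),("cam",245,278,168,210),("springs",232,280,122,155))])
E
```

```text
t 29.77 [423.3 164.2 303.5] [1.7990e+02 1.0000e-02 1.1148e+02] F [0.8 0.2 0. ] M [-0.03  0.01  0.02] w 50.1 q [12.4  2.8 90.3  0.  86.8 -9.1]
before 425 [563.  216.8 182.4]
after 423 [561.6 221.5 182.4]
loose-zone diff px [('disc', 0), ('cam', 0), ('springs', 0)]
```

View pics/f.png

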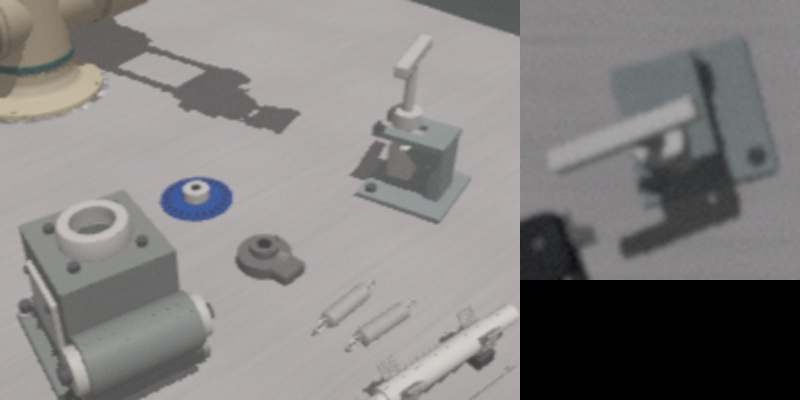

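The key hangs upright with its collar on the prongs, and the loose parts are unmoved. The top view puts the bar about 5 mm from where it started, so I'll check whether that is tilt or offset.

```bash
python3 - <<'E'
from h import *
from station import snapshot
L=[("before",[dict(np.load("pics/top0.npz"))]),("after",[snapshot("top") for _ in range(3)])]
y=np.radians(111.2); u=np.array([np.cos(y),np.sin(y)]); v=np.array([-u[1],u[0]]); o=np.array([564,219.])
for n,S in L:
  for s in S:
    P=cloud(s)[145:235,110:200].reshape(-1,3); z=P[:,2]; q=np.c_[(P[:,:2]-o)@u,(P[:,:2]-o)@v]
    m=(z>174)&(z<191); k=np.polyfit(q[m,0],z[m],1); a=q[m]
    c=(z>98)&(z<110); pr=(z>80)&(z<95)&(np.abs(q[:,0])<80)
    print(n,"bar along",np.percentile(a[:,0],[2,98]).round(1),"across",np.median(a[:,1]).round(1),"slope deg",np.degrees(np.arctan(k[0])).round(2),"collar n",c.sum(),"along",np.percentile(q[c,0],[3,50,97]).round(1),"across",np.percentile(q[c,1],[3,50,97]).round(1),"prongs",q[pr].mean(0).round(1))
w=snapshot("wrist"); np.savez("pics/w5.npz",**w)
cv2.imwrite("pics/w5.png",cv2.resize(w["image"][110:240,240:440,::-1],(800,520),interpolation=cv2.INTER_CUBIC))
E
```

```text
before bar along [-49.5  45.7] across 1.8 slope deg 0.12 collar n 115 along [-18.1  -4.4  15.1] across [-0.5  9.2 18.3] prongs [ -3.8 -21.6]
after bar along [-44.8  50.4] across 1.5 slope deg 0.07 collar n 115 along [-13.7   0.4  20. ] across [-1.3  8.3 17.6] prongs [ -5.5 -21.8]
after bar along [-45.   50.7] across 1.5 slope deg 0.03 collar n 114 along [-13.2   0.1  20. ] across [-1.1  8.7 17.7] prongs [ -5.6 -21.3]
after bar along [-44.7  49.9] across 1.6 slope deg 0.51 collar n 118 along [-13.5   0.1  19.6] across [-0.9  8.7 17.9] prongs [ -5.4 -21.4]
```

View pics/w5.png

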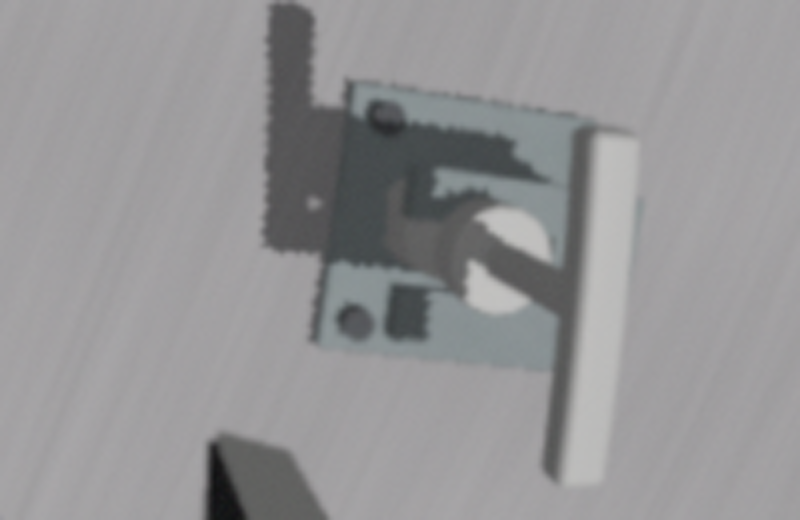

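The key is level and upright but sits about 4.8 mm across the slot toward one prong (the bar slid lengthwise in the pads). There is time to centre it, so I'll regrip.

Call:
servo_tool(plan="0 30 0 0 0 0; 0 70 0 0 0 0; 0 110 0 0 0 0; 0 140 0 0 0 0; 0 150 0 0 0 0", grip=50)

```text
t: 30.7
tool_pos: [565.9, 220.1, 300.9]
eef_rot: [-179.9, -0.0, 111.5]
force: [-1.1, -0.4, -0.5]
width: 0.534
```

Call:
servo_tool(plan="0 0 15 0 0 0; 0 0 40 0 0 0; 0 0 65 0 0 0; 0 0 90 0 0 0; 0 0 110 0 0 0")

```text
t: 31.32
tool_pos: [561.8, 218.8, 190.9]
eef_rot: [-179.9, -0.0, 111.5]
force: [-0.4, -0.2, 0.2]
width: 0.531
```

Call:
servo_tool(plan="0 0 8 0 0 0; 0 0 16 0 0 0; 0 0 22 0 0 0; 0 0 24 0 0 0; 0 0 24 0 0 0")

```text
t: 31.95
tool_pos: [564.2, 219.6, 168.7]
eef_rot: [180.0, -0.0, 111.5]
force: [0.4, -0.1, 0.2]
width: 0.532
```

```bash
python3 -c "
from h import *
say();print(delta([564,219.5,168.2],111.43))"
```

```text
t 31.95 [564.2 219.6 168.7] [179.97  -0.   111.49] F [ 0.4 -0.1  0.2] M [0.05 0.1  0.01] w 50.0 q [14.7 20.1 86.9  0.  73.1 -6.8]
(array([ 0. , -0.2,  0.5]), array([ 0.0005, -0.    ,  0.001 ]))
```

Call:
servo_tool(plan="0 0 0 0 0 0; 0 0 0 0 0 0; 0 0 0 0 0 0; 0 0 0 0 0 0; 0 0 0 0 0 0", grip=8)

```text
t: 32.58
tool_pos: [563.9, 219.5, 168.6]
eef_rot: [-180.0, -0.0, 111.5]
force: [-0.1, 0.0, 0.8]
width: 0.167
```

Call:
servo_tool(plan="0 0 0 0 0 0; 0 0 0 0 0 0; 0 0 -1 0 0 0; 0 0 -2 0 0 0; 0 0 -3 0 0 0")

```text
t: 33.2
tool_pos: [563.5, 219.4, 170.7]
eef_rot: [-179.9, -0.0, 111.5]
force: [-0.7, -0.3, -5.4]
width: 0.169
```

Call:
servo_tool(plan="-2 0 0 0 0 0; -4 0 0 0 0 0; -4.8 0 0 0 0 0; -4.8 0 0 0 0 0; -4.8 0 0 0 0 0")

```text
t: 33.83
tool_pos: [565.8, 215.0, 171.5]
eef_rot: [180.0, -0.0, 111.5]
force: [-0.2, -0.1, -5.6]
width: 0.165
```

Call:
servo_tool(plan="0 0 1 0 0 0; 0 0 2 0 0 0; 0 0 2.5 0 0 0; 0 0 3 0 0 0; 0 0 3 0 0 0")

```text
t: 34.45
tool_pos: [565.8, 215.1, 168.7]
eef_rot: [180.0, -0.0, 111.5]
force: [0.1, 0.3, -4.1]
width: 0.165
```

```bash
python3 -c "
from h import *
say()"
```

```text
t 34.45 [565.8 215.1 168.7] [179.99  -0.   111.49] F [ 0.1  0.3 -4.1] M [-0.03  0.04  0.01] w 15.5 q [14.2 20.1 86.9  0.  73.1 -7.3]
```

Call:
servo_tool(plan="0 0 0.4 0 0 0; 0 0 0.4 0 0 0; 0 0 0.4 0 0 0; 0 0 0.4 0 0 0; 0 0 0.4 0 0 0")

```text
t: 35.08
tool_pos: [565.9, 215.1, 168.6]
eef_rot: [180.0, -0.0, 111.5]
force: [-0.9, -0.5, 1.7]
width: 0.171
```

Call:
servo_tool(plan="0 0 0 0 0 0; 0 0 0 0 0 0; 0 0 0 0 0 0; 0 0 0 0 0 0; 0 0 0 0 0 0", grip=50)

```text
t: 35.7
tool_pos: [565.9, 215.0, 168.1]
eef_rot: [180.0, -0.0, 111.5]
force: [-0.1, 0.4, -0.6]
width: 0.531
```

Call:
servo_tool(plan="0 0 -8 0 0 0; 0 0 -25 0 0 0; 0 0 -50 0 0 0; 0 0 -80 0 0 0; 0 0 -115 0 0 0")

```text
t: 36.33
tool_pos: [565.6, 215.0, 284.3]
eef_rot: [-180.0, -0.0, 111.5]
force: [0.4, 0.2, -0.5]
width: 0.532
```

Call:
servo_tool(plan="0 -30 -15 0 0 0; 0 -70 -20 0 0 0; 0 -110 -20 0 0 0; 0 -140 -20 0 0 0; 0 -150 -20 0 0 0")

```text
t: 36.95
tool_pos: [425.1, 159.7, 304.1]
eef_rot: [179.9, 0.0, 111.5]
force: [0.6, 0.2, -0.8]
width: 0.535
```

```bash
python3 - <<'E'
from h import *
from station import snapshot
say()
y=np.radians(111.2); u=np.array([np.cos(y),np.sin(y)]); v=np.array([-u[1],u[0]]); o=np.array([564,219.])
t=snapshot("top"); z0=dict(np.load("pics/top0.npz"))
for n,s in(("before",z0),("after",t)):
    P=cloud(s)[145:235,110:200].reshape(-1,3); z=P[:,2]; q=np.c_[(P[:,:2]-o)@u,(P[:,:2]-o)@v]
    m=(z>174)&(z<191); k=np.polyfit(q[m,0],z[m],1); a=q[m]; c=(z>98)&(z<110)
    print(n,"bar",np.percentile(a[:,0],[2,98]).round(1),np.median(a[:,1]).round(1),z[m].mean().round(1),"slope",np.degrees(np.arctan(k[0])).round(2),"collar",np.percentile(q[c],50,axis=0).round(1))
d=np.abs(t["image"].astype(int)-z0["image"].astype(int)).max(2); print([(n,int((d[v0:v1,u0:u1]>40).sum())) for n,u0,u1,v0,v1 in(("disc",230,278,228,275),("cam",245,278,168,210),("springs",232,280,122,155))])
E
```

```text
t 36.95 [425.1 159.7 304.1] [1.7989e+02 1.0000e-02 1.1148e+02] F [ 0.6  0.2 -0.8] M [-0.03 -0.01  0.01] w 50.3 q [11.8  2.8 90.2  0.  86.9 -9.7]
before bar [-49.5  45.7] 1.8 182.3 slope 0.12 collar [-4.4  9.2]
after bar [-49.4  45.9] 1.4 182.2 slope 0.18 collar [-4.7  8.5]
[('disc', 0), ('cam', 0), ('springs', 0)]
```

The key is back within half a millimetre of its starting place, upright and clear of the arm. Handing in.

```bash
python3 -c "
from station import env
print(env.sign_off())"
```

```text
the job is handed in; nothing more can be done
None
```

The job is done and handed in at about 37 s of the 67 s allowed. The sign-off gave no verdict.

- **Turning the cock:** I took the key from the fork and lowered it down the well until it touched the stem. A light clockwise turn dropped it about 23 mm in all, and it bottomed firmly there. I then turned it clockwise about 86° against a steady 0.12–0.19 N·m. The torque rose to 0.86 N·m, which I took as the shut stop. I eased back within the play until the torque was near zero and drew the key straight out.
- **Rehanging the key:** The first hang was upright but about 5 mm across the slot, because the bar had slid in the pads. I regripped and centred it.
- **Last checks:** The key's bar and collar were within about 1 mm of their starting place and level to 0.2°. The top camera showed no change at the disc, cam or springs, and the arm was clear of everything.
- **What doesn't fully agree:** The drop was 23 mm rather than the nominal 24 mm. This may be the 1 mm height offset already present in the grip. I could not see the cock's angle directly; that it is shut rests on the torque reading alone.

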